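# Put the shoe-care things back in order on the bamboo ledge

### The arm

A 6-joint arm with a two-finger parallel gripper is mounted at the origin on the work surface. World frame = base frame: x ahead of the robot, y to its left, z up, the work surface at z = 0. Lengths are in m, angles in degrees, forces in N, time in s.
With the tool pointing down it reaches from about 0.3 to 0.775 m from the base axis. Payload 14.6 kg.
Tool frame: the origin (TCP) lies at the very end of the fingers, on their centre line; the grasp point (between the pads) lies 19 mm behind it (manip.hold_point_z is the distance from the TCP to the grasp point, in m); x points along the fingers, z is the direction in which the jaws open and shut, and the axes are right-handed (so a half turn about x gives the same grasp; the last joint's range is limited). The gripper opens to 94 mm and grips with 3 to 60 N. Pads are 16 mm wide; open, the fingers measure 119 mm over their backs; the gripper's body (75 mm by 177 mm) begins 78 mm behind the grasp point.
Start: joints at [-76.18, 17.183, 87.147, -0, 75.671, -3.816], TCP at [0.167, -0.524, 0.205] pointing down, gripper open.
Joint ranges: [-173.82, 173.82], [-45.26, 126.66], [13.44, 144.39], [-59.66, 239.66], [0, 175.72], [-146.38, 146.38]. Speed limits (degrees/s): [127.2, 127.2, 147.25, 180, 180, 180].

### API

Orientations are given as [roll, pitch, yaw] about the fixed x, y, z axes, in that order (R = Rz(yaw) Ry(pitch) Rx(roll)).
In Python, from plant import manip gives the robot as it stands.
- The arm moves only by the tool send_rows, never from a script. Its argument "plan" is a list of rows, each a list of 7 numbers: the shift along the tool's x, y, z in mm, then the turn, a rotation vector about the tool's x, y, z in rad, then the opening, from -1 (shut) to 1 (fully open). A call has 1 to 12 rows; each row shifts and turns the commanded pose from where the row before left it, along the tool's axes as they then stand; what a row does not reach is not made up. A row lasts 1/10 s, in which the tool goes at most 50 mm and 8.59 degrees, less where a joint would pass 70% of its speed; a pose out of reach is approached as far as the arm can. A call with a gripper value outside its range is refused whole. The fingers move at their own pace and stop on an object; "force" is the grip in N (left out, the last holds). Time passes only in rows, so rows that do not move let the fingers close. It gives the time, the measured TCP pose, the force and the opening at its end, in the units of the state.
- manip.state(): the state, without advancing time (a new reading comes with each control period).
- manip.read_camera(name): name is "side" or "top" or "wrist"; returns (picture, depth): 480x640x3 uint8, blue, green, red; 480x640 float32, m along the optical axis (not along the pixel's ray), 0 where there is no reading.
- manip.calibration(name): a dict with "fx", "fy", "cx", "cy" (pixels), "T" (4x4, takes a point from camera to world coordinates); the wrist camera has in their place "T_tool_cam" (4x4, takes a point from camera to tool coordinates, whose origin is the TCP and whose axes are the tool frame's). Camera axes: x right, y down, z forward; pixel columns grow to the right and rows downward; lengths in m; the calibration is good to about 2 mm. The wrist camera is an equidistant fisheye: a pixel r from the principal point sees the ray r / f radians off the axis. A picture is of the moment at which its call begins: read the wrist's pose just before it. calibration takes no time and is no camera call.
- manip.finish_job(): hands the job in, once; it reports no verdict.
Trained networks look in the newest picture that a camera, given by its name, has taken for a name from the list of things; names that differ only in an ending like _2 or _b are one class to them, and where a whole thing is asked for, a point or a joint stands for the part that bears it (a point fixed in the world has none). Each returns a list of dicts, best first, with "score" (0 to 1); they miss things now and then, are a little off and sometimes report something else, mostly with a low value. They report only what shows in the picture. A call takes as long as a camera call. They do not tell look-alikes from the thing itself.
- manip.recognise(camera, label): "rect" ([left, top, width, height] in pixels, round what is visible of it).
- manip.landmark_of(camera, label): "at" ([row, column] in pixels: a listed point, or the origin of a listed thing).
The state is a dict: "time": time; "joint_positions": joint angles; "dq": joint speeds; "joint_torque": joint torques, N m; "ee_pos": TCP position; "tcp_rot": TCP orientation; "contact_force": force on the tool from outside, world axes, zero at the start; "ft_torque": the same for the moment, N m; "opening": opening from 0.0 (shut) to 1.0 (fully open).
Only numpy, scipy, OpenCV 4.12 (cv2) and the standard library are available. Lean on these libraries where they do the work, as an engineer would, in place of code of your own. Each camera call takes 0.05 s, during which the arm holds its last target.

### The job

Put the four things lying in front of the ledge back in their order on it: the shoe brush, bristles down, midway between the big coil tin and the spoon rest and pointing straight at the back panel; the small polish tin centred on top of the coil tin; the jar of shoe cream upright, midway between the brush and the coil tin; and the whistle lying flat in the middle of the spoon rest. Brush and jar stand centred on the straight line from the coil tin to the spoon rest. Leave the coil tin, the mug, the pot and the shoehorn where they are.

Things in the scene. Friction and masses are not known exactly. Their poses are not given: they have to be found in the camera images.
- ledge: Fixed bamboo slab, 560 mm long (y axis), 22 mm high; white perforated back panel, 130 mm high, along its far edge. x points to the panel, y to the robot's left, z up. Origin: at worktop level, mid-length, on the row line: 80 mm to the front edge, 130 mm to the panel (its 3 pegs reach to 107 mm). Coil tin and spoon rest stand on the row line 180 mm either side, origin midway between them
- coil_tin: Large round silver mosquito coil tin with a flat screw lid embossed with a dark spiral (ridge under 1 mm), 120 mm in diameter and 40 mm high, about 0.4 kg, standing loose at one end of the ledge (left or right, varies). It stays where it is. Origin: centre of its underside, z up; its top is 40 mm above.
- spoon_rest: Round shallow stainless spoon rest, fixed, at the other end of the ledge: a dish 116 mm across its rim with a short tongue towards the robot. Flat inner floor about 94 mm across, 3 mm above its underside; rim 9 mm high. Origin: centre of the dish's underside, z up.
- brush_mid (a point): Centre (half-way up) of the wooden shoe brush, which stands on the worktop bristles down: 120 mm long (x axis), 46 mm wide (y axis), 44 mm high. The wooden back, 46 mm wide, is the upper 20 mm; the black bristle block below is 24 mm high and 38 mm wide. 0.08 to 0.17 kg.
- polish_mid (a point): Centre (half-way up) of the small flat round shoe polish tin, dark base and brass lid, 62 mm in diameter, 24 mm high, lid upward, z up. Stands loose on the worktop; 0.06 to 0.13 kg.
- jar_mid (a point): Centre (half-way up) of the small jar of shoe cream, white with a black lid, 44 mm in diameter (lid 45 mm), 52 mm high, upright, z up. Stands loose on the worktop; 0.08 to 0.17 kg.
- whistle_mid (a point): Centre (half-way up) of the green plastic whistle lying flat on the worktop: 50 mm long (x axis), 26 mm wide (y), 20 mm high, 20 g. Its round chamber (26 mm across, axis z) is centred 12 mm from this point towards -x; the mouthpiece, 14 mm wide, runs to the +x end along the +y side. Best pinched across y, 6 mm from this point towards -x.
- mug: Bystander: blue ceramic mug, 76 mm across, 80 mm high, on the worktop far to the left. Not to be disturbed. Origin: centre of its underside.
- pot: Bystander: small empty terracotta pot, 72 mm across, 60 mm high, on the worktop far to the right. Not to be disturbed. Origin: centre of its underside.
- shoehorn: Bystander: flat steel shoehorn, 196 mm long (x axis), 42 mm wide at its broad end (-x), 6 mm thick, lying to the right of the ledge. Not to be disturbed. Origin: on its underside near mid-length.
Mind the look-alikes: they are no part of the job. Several things look just like the part that bears jar_mid: the one meant starts farthest to the robot's left.

How it is judged (in metres and radians):
At the end, for the whole second after the job is handed in: Brush within 13 mm along and 15 mm across the row of its middle, 12 degrees; polish tin flat on the coil tin within 15 mm of centre; jar upright, 75 to 105 mm from coil tin and brush centres, 17 mm of the row line; whistle flat, within 15 mm of the dish centre; all released, at rest (x of brush_mid in the frame of ledge between -0.015 and 0.015 m and y of brush_mid in the frame of ledge between -0.013 and 0.013 m and angle between the x axis of brush_mid and the x axis of ledge, either way round below 0.21 rad and angle between brush_mid's own z axis and vertical below 0.15 rad and height (world z) of brush_mid between 0.038 and 0.05 m and horizontal distance between polish_mid and coil_tin below 0.015 m and angle between each of polish_mid, jar_mid's own z axis and vertical below 0.12 rad and z of polish_mid in the frame of coil_tin between 0.046 and 0.058 m and horizontal distance between jar_mid and coil_tin between 0.075 and 0.105 m and horizontal distance between jar_mid and brush_mid between 0.075 and 0.105 m and x of jar_mid in the frame of ledge between -0.017 and 0.017 m and height (world z) of jar_mid between 0.042 and 0.054 m and horizontal distance between whistle_mid and spoon_rest below 0.015 m and angle between whistle_mid's own z axis and vertical below 0.2 rad and z of whistle_mid in the frame of spoon_rest between 0.008 and 0.019 m and linear speed of each of brush, polish, jar, whistle below 0.02 m/s); the robot touches nothing.
It fails at once if the coil tin is pushed more than 15 mm (distance of coil_tin from where it was at the start of the episode above 0.015 m).
It fails at once if the mug is pushed more than 20 mm (distance of mug from where it was at the start of the episode above 0.02 m).
It fails at once if the pot is pushed more than 20 mm (distance of pot from where it was at the start of the episode above 0.02 m).
It fails at once if the shoehorn is pushed more than 20 mm (distance of shoehorn from where it was at the start of the episode above 0.02 m).
It also fails if it takes over 102 s, if anything falls off the work surface, if the arm or the gripper's body presses on something with over 40 N, if the wrist force passes 120 N, or if a joint passes its speed limit or range.

## Working session

There is one attempt and no reset: what is moved stays moved. The work goes in short steps, Python scripts to look and compute and a tool call to move; the robot and the scene stay as the last step left them, time stands still between calls to the robot, and variables do not carry over. Pictures are saved under pics/ and viewed, and the job is handed in when it is done.

Besides the shell and the picture viewer there is one more tool, called after ">>>" by a JSON object that holds its "api" and its "payload". send_rows: Moves the arm, as the interface text tells. Its arguments: {"type":"object","properties":{"plan":{"type":"array","items":{"type":"array","items":{"type":"number"}}},"force":{"type":"number"}},"required":["plan"]}

```bash
ls -la; mkdir -p pics; python3 - <<'E'
from plant import manip
import cv2,json
s=manip.state();print(s)
print(manip.hold_point_z)
for c in ("top","side"):
    p,d=manip.read_camera(c);cv2.imwrite(f"pics/{c}0.png",p)
    k=manip.calibration(c);print(c,k)
print(manip.calibration("wrist"))
E
```

```text
total 12
drwxr-xr-x  3 agent agent 4096 Dec  6 19:53 .
drwxr-xr-x 23 root  root  4096 Dec  6 19:53 ..
drwxr-xr-x  2 agent agent 4096 Dec  6 19:53 pics
{'time': 0.0, 'joint_positions': array([-7.61819978e+01,  1.72157474e+01,  8.71812458e+01, -4.29720737e-04,
        7.56708191e+01, -3.81836464e+00]), 'dq': array([-0.04681873,  0.08990155, -0.06906039, -0.07222262,  0.10051023,
       -0.02911479]), 'joint_torque': array([ 3.29821614e-04, -5.31805229e+01, -3.52730477e+01,  7.07738986e-02,
        2.43594573e-02, -9.89643763e-05]), 'ee_pos': array([ 0.1665437 , -0.52389265,  0.20487822]), 'tcp_rot': array([176.53330719,  89.93218637, 104.16978067]), 'contact_force': array([ 0.32205371, -0.19900822,  0.14932656]), 'ft_torque': array([ 0.00637858, -0.03383663, -0.00368145]), 'opening': 0.9997450463164674}
0.0188
top {'fx': 620.311220862127, 'fy': 620.311220862127, 'cx': 314.48445821209367, 'cy': 243.06740814966332, 'T': array([[ 0.02645449, -0.99141323,  0.12806233,  0.34912837],
       [-0.99964004, -0.02566371,  0.00782134,  0.00770816],
       [-0.00446762, -0.12822314, -0.99173528,  
[... 192 characters left out ...]
y([[-0.70740289, -0.40239671,  0.58108351, -0.14904481],
       [-0.70654179,  0.37991137, -0.59704778,  0.74267357],
       [ 0.01948983, -0.8329131 , -0.55306049,  0.73503874],
       [ 0.        ,  0.        ,  0.        ,  1.        ]])}
{'fx': 371.64829954431775, 'fy': 371.64829954431775, 'cx': 317.9381534813736, 'cy': 243.1648966553887, 'T_tool_cam': array([[ 5.91156763e-04, -2.81644917e-01,  9.59518521e-01,
        -1.79138369e-01],
       [ 2.51710059e-04, -9.59518616e-01, -2.81645100e-01,
         8.30010385e-02],
       [ 9.99999794e-01,  4.08016869e-04, -4.96333061e-04,
         4.39382167e-04],
       [ 0.00000000e+00,  0.00000000e+00,  0.00000000e+00,
         1.00000000e+00]])}
```

View pics/top0.png

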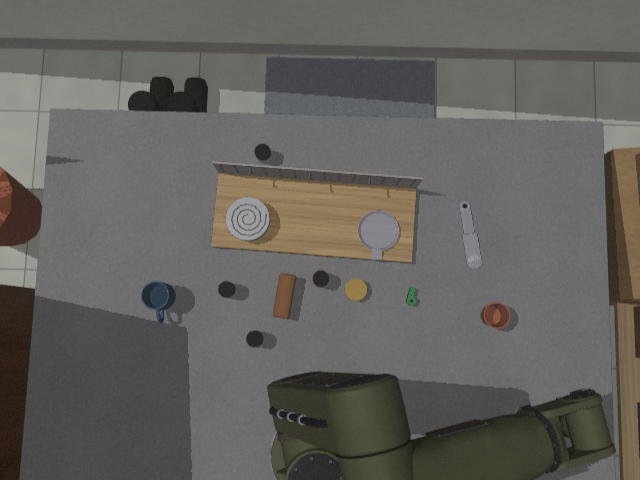

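View pics/side0.png

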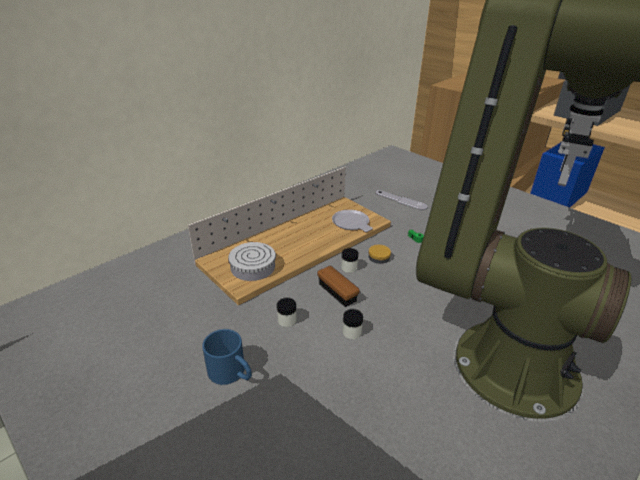

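```bash
cat > h.py <<'E'
from plant import manip
import numpy as np,cv2
from scipy.spatial.transform import Rotation as R
def ray(c,row,col):
    k=manip.calibration(c);T=k["T"]
    d=T[:3,:3]@np.array([(col-k["cx"])/k["fx"],(row-k["cy"])/k["fy"],1.0]);return T[:3,3],d
def atz(c,row,col,z):
    o,d=ray(c,row,col);return o+d*(z-o[2])/d[2]
def cloud(c,D):
    k=manip.calibration(c);v,u=np.mgrid[0:480,0:640]
    P=np.stack([(u-k["cx"])/k["fx"]*D,(v-k["cy"])/k["fy"]*D,D],-1)
    return P@k["T"][:3,:3].T+k["T"][:3,3]
def pose():
    s=manip.state();a=R.from_euler('xyz',s["tcp_rot"],degrees=True);return s["ee_pos"],a.as_matrix()
E
python3 - <<'E'
from h import *
p,d=manip.read_camera("top")
np.save("d0.npy",d);np.save("p0.npy",p)
for l,z in [("coil_tin",0.022),("spoon_rest",.022),("brush_mid",.022),("polish_mid",.012),("jar_mid",.026),("whistle_mid",.01),("mug",0),("pot",0),("shoehorn",0),("ledge",0)]:
    for r in manip.landmark_of("top",l)[:5]:
        print(l,round(r["score"],2),np.round(r["at"],1),np.round(atz("top",*r["at"],z),3))
    if l in("jar_mid","brush_mid","whistle_mid","polish_mid"):
        for r in manip.recognise("top",l)[:5]: print("   rect",round(r["score"],2),np.round(r["rect"]))
E
```

```text
coil_tin 0.94 [221.  249.6] [0.627 0.204 0.022]
spoon_rest 0.56 [227.1 380.4] [ 0.619 -0.161  0.022]
brush_mid 0.78 [296.7 284.5] [0.419 0.1   0.022]
   rect 0.71 [273. 273.  24.  45.]
polish_mid 0.83 [289.3 354.4] [ 0.445 -0.092  0.012]
polish_mid 0.16 [297.  410.1] [ 0.428 -0.246  0.012]
   rect 0.78 [342. 280.  26.  20.]
   rect 0.7 [218. 280.  22.  18.]
jar_mid 0.76 [341.  254.1] [0.297 0.178 0.026]
jar_mid 0.66 [290.  227.9] [0.433 0.255 0.026]
jar_mid 0.58 [151.4 264.4] [0.826 0.169 0.026]
jar_mid 0.49 [277.8 318.9] [0.473 0.006 0.026]
   rect 0.81 [246. 335.  14.  15.]
   rect 0.69 [219. 284.  17.  13.]
   rect 0.59 [256. 142.  17.  23.]
   rect 0.51 [310. 269.  21.  17.]
whistle_mid 0.47 [292.4 413.7] [ 0.441 -0.257  0.01 ]
   rect 0.47 [408. 287.   7.  18.]
mug 0.71 [293.7 162.7] [0.419 0.44  0.   ]
mug 0.24 [319.2 489.3] [ 0.373 -0.467  0.   ]
pot 0.8 [317.4 490.8] [ 0.378 -0.471  0.   ]
shoehorn 0.92 [235.4 466.3] [ 0.605 -0.405  0.   ]
ledge 0.96 [224.8 317.3] [0.625 0.015 0.   ]
ledge 0.26 [295.1 414.9] [ 0.434 -0.261  0.   ]
```

The top view shows four jars, at (row,col) (290,228), (340,254), (278,320) and (152,263). The one meant is farthest left in y, so (290,228), with y≈0.255. There is one brush at (297,285), one polish tin at (289,355) and one whistle at (295,412). Next I'll measure them from depth and take a close crop.

```bash
python3 - <<'E'
from h import *
D=np.load("d0.npy");p=np.load("p0.npy");C=cloud("top",D)
hsv=cv2.cvtColor(p,cv2.COLOR_BGR2HSV)
z=C[...,2]
print("table z",np.median(z[300:330,330:340]), "ledge z",np.median(z[195:215,300:350]))
m0=(D>0)&(z>0.006)
def win(n,r0,r1,c0,c1,zlo=0.006,zhi=.2):
    m=np.zeros_like(m0);m[r0:r1,c0:c1]=True;m&=m0&(z>zlo)&(z<zhi)
    P=C[m];xy=P[:,:2].astype(np.float32)
    (cc,wh,a)=cv2.minAreaRect(xy);ci=cv2.minEnclosingCircle(xy)
    top=np.percentile(P[:,2],90)
    print(n,len(P),"top",top.round(4),"mean",P.mean(0).round(4),"rect",np.round(cc,4),np.round(wh,4),round(a,1),"circ",np.round(ci[0],4),round(ci[1],4))
win("jar",278,302,214,240,.035)
win("jarB",325,352,240,268,.035)
win("jarC",266,292,308,332,.035)
win("jarD",140,163,252,273,.035)
win("brush",265,326,268,302,.036)
win("polish",275,304,340,372,.015)
win("whistle",283,310,402,420,.008)
win("coil",194,244,222,272,.045)
win("spoon",208,252,355,402,.0265,.05)
# ledge edges
m=m0&(z>.015)&(z<.028);m[:160]=0;m[265:]=0;m[:,:205]=0;m[:,425:]=0
m=cv2.morphologyEx(m.astype(np.uint8),cv2.MORPH_OPEN,np.ones((3,3)))>0
xy=C[m][:,:2].astype(np.float32);print("ledge",[np.round(q,4) for q in cv2.minAreaRect(xy)])
cv2.imwrite("pics/crop0.png",cv2.resize(p[130:350,140:440],None,fx=2.6,fy=2.6,interpolation=cv2.INTER_CUBIC))
E
```

```text
table z 0.00011050570486725864 ledge z 0.021810170241160942
jar 224 top 0.0571 mean [0.433  0.2564 0.052 ] rect [0.4333 0.2569] [0.0413 0.0437] 2.9 circ [0.4331 0.2573] 0.023
jarB 227 top 0.0568 mean [0.3033 0.1754 0.0519] rect [0.3036 0.1753] [0.042  0.0441] 48.0 circ [0.3038 0.1759] 0.0229
jarC 212 top 0.0572 mean [0.4692 0.0023 0.0518] rect [0.4695 0.0021] [0.0413 0.0407] 1.2 circ [0.4696 0.0026] 0.0223
jarD 217 top 0.056 mean [0.8172 0.1728 0.0502] rect [0.8184 0.1735] [0.0447 0.0427] 39.8 circ [0.8186 0.1745] 0.0239
brush 703 top 0.0492 mean [0.4205 0.0999 0.0438] rect [0.4209 0.0998] [0.0463 0.1194] 81.9 circ [0.421  0.0994] 0.0613
polish 386 top 0.029 mean [ 0.4437 -0.0949  0.0241] rect [ 0.4437 -0.0948] [0.0602 0.0598] 81.0 circ [ 0.441  -0.0981] 0.0344
whistle 138 top 0.0258 mean [ 0.4279 -0.2472  0.0191] rect [ 0.4303 -0.2492] [0.044  0.0726] 85.6 circ [ 0.431  -0.2493] 0.0379
coil 1512 top 0.0669 mean [0.6262 0.2056 0.0617] rect [0.6274 0.2052] [0.1197 0.1181] 4.1 circ [0.627  0.2059] 0.0615
spoon 707 top 0.0336 mean [ 0.6091 -0.1542  0.0298] rect [ 0.6109 -0.1541] [0.1227 0.128 ] 1.1 circ [ 0.6128 -0.1536] 0.0862
ledge [array([0.6437, 0.0249]), array([0.5604, 0.2129]), np.float64(86.9371)]
```

View pics/crop0.png

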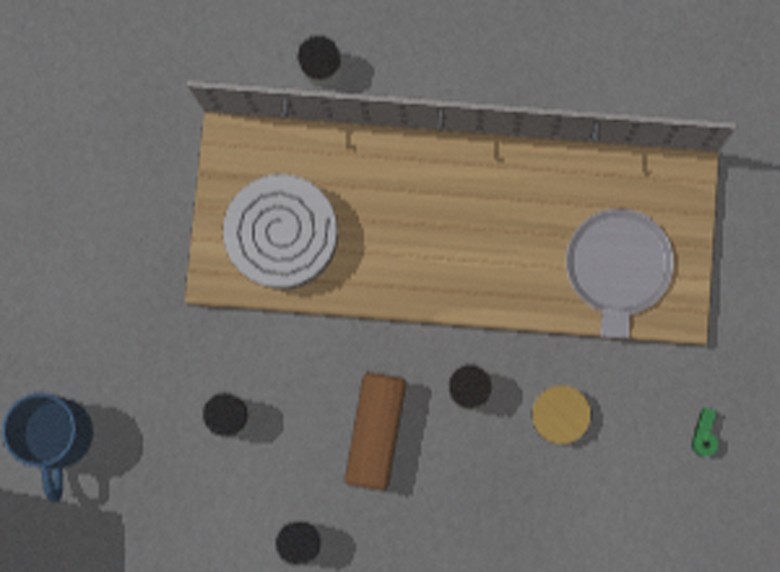

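Everything fits. Coil tin and spoon rest are 360 mm apart with the ledge yawed about -3°, and the ledge centre from the rectangle fit agrees to about 1 mm. In the crop the chosen jar is at (225,413), left of all its look-alikes. Next: whistle and spoon details, and a motion helper.

```bash
cat >> h.py <<'E'
def theta():
    p,M=pose();return np.degrees(np.arctan2(M[1,2],M[0,2]))
def go(x,y,z,th=None):
    """print the turn about tool x, then the shift in tool axes (mm) after the turn"""
    p,M=pose();t0=theta();dt=0 if th is None else (th-t0+180)%360-180
    M2=M@R.from_rotvec([-np.radians(dt),0,0]).as_matrix()
    d=M2.T@(np.array([x,y,z])-p)*1000
    print("pos",p.round(4),"theta",round(t0,2),"turn_x rad",round(-np.radians(dt),3),"then shift",d.round(1), "tilt",M[2,0].round(4))
E
python3 - <<'E'
from h import *
D=np.load("d0.npy");p=np.load("p0.npy")
hsv=cv2.cvtColor(p,cv2.COLOR_BGR2HSV)
g=((hsv[...,0]>45)&(hsv[...,0]<80)&(hsv[...,1]>110)); g[:270]=0;g[320:]=0;g[:,:390]=0;g[:,430:]=0
v,u=np.nonzero(g)
P=np.array([atz("top",a,b,.016) for a,b in zip(v,u)])[:,:2].astype(np.float32)
c,wh,a=cv2.minAreaRect(P);print("whistle",len(P),c,wh,a,P.mean(0))
w,V=np.linalg.eigh(np.cov(P.T));print("axis",np.degrees(np.arctan2(V[1,1],V[0,1])),np.sqrt(w)*2)
cv2.imwrite("pics/wh.png",cv2.resize(p[270:320,385:440],None,fx=10,fy=10,interpolation=cv2.INTER_CUBIC))
print("theta",theta(),pose()[1].round(3))
lyaw=np.radians(-3.0);o=np.array([.618,.026]);Y=np.array([-np.sin(lyaw),np.cos(lyaw)])
for n,k in(("coil",.18),("jar",.09),("spoon",-.18)):print(n,(o+k*Y).round(4))
go(.4205,.0998,.15,None)
E
```

```text
whistle 101 (0.43172234296798706, -0.2482101023197174) (0.04678776115179062, 0.021986328065395355) 0.42114055156707764 [ 0.42903933 -0.24812761]
axis 176.39200073182215 [0.01151214 0.02678781]
theta -72.36595117737292 [[ 0.     0.953  0.303]
 [ 0.     0.303 -0.953]
 [-1.     0.    -0.   ]]
coil [0.6274 0.2058]
jar [0.6227 0.1159]
spoon [ 0.6086 -0.1538]
pos [ 0.1666 -0.5241  0.2054] theta -72.37 turn_x rad -0.0 then shift [  55.5  431.  -517.7] tilt -1.0
```

View pics/wh.png

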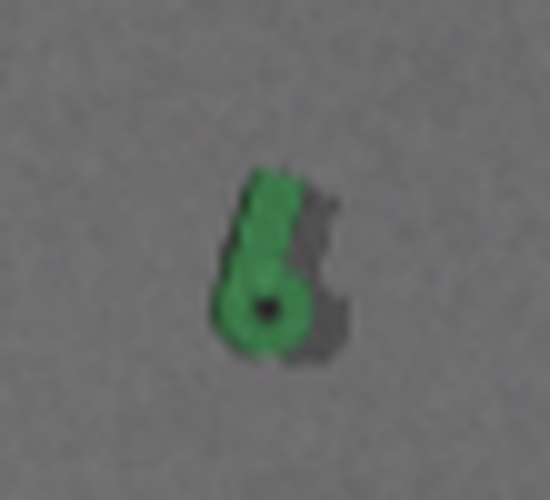

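```bash
python3 - <<'E'
from h import *
go(.4207,.0998,.10,-98.1)
E
```

```text
pos [ 0.1666 -0.5241  0.2054] theta -72.37 turn_x rad 0.449 then shift [ 105.5  163.6 -653.5] tilt -1.0
```

>>> {"api": "send_rows", "payload": {"plan": [[0,0,0,0.112,0,0,1],[0,0,0,0.112,0,0,1],[0,0,0,0.112,0,0,1],[0,0,0,0.113,0,0,1],[0,10,-41,0,0,0,1],[0,10,-41,0,0,0,1],[0,10,-41,0,0,0,1],[0,10,-41,0,0,0,1],[0,10,-41,0,0,0,1],[0,10,-41,0,0,0,1],[0,10,-41,0,0,0,1],[0,10,-41,0,0,0,1]]}}

```text
time: 2.05
ee_pos: [0.2922, -0.2091, 0.2056]
tcp_rot: [61.5, 90.0, -36.6]
contact_force: [0.1, -0.0, -0.5]
opening: 1.005
```

>>> {"api": "send_rows", "payload": {"plan": [[0,10,-41,0,0,0,1],[0,10,-41,0,0,0,1],[0,10,-41,0,0,0,1],[0,10,-41,0,0,0,1],[0,10,-41,0,0,0,1],[0,10,-41,0,0,0,1],[0,10,-41,0,0,0,1],[0,10,-41,0,0,0,1],[0,0,0,0,0,0,1],[0,0,0,0,0,0,1]]}}

```text
time: 3.05
ee_pos: [0.4171, 0.1032, 0.2052]
tcp_rot: [-61.7, 90.0, -159.7]
contact_force: [0.3, -1.2, 0.5]
opening: 0.999
```

```bash
python3 - <<'E'
from h import *
go(.4207,.0998,.015,-98.1)
p,d=manip.read_camera("wrist");cv2.imwrite("pics/w1.png",p)
E
```

```text
pos [0.4171 0.1032 0.2052] theta -97.98 turn_x rad 0.002 then shift [190.2   4.1   2.8] tilt -1.0
```

View pics/w1.png

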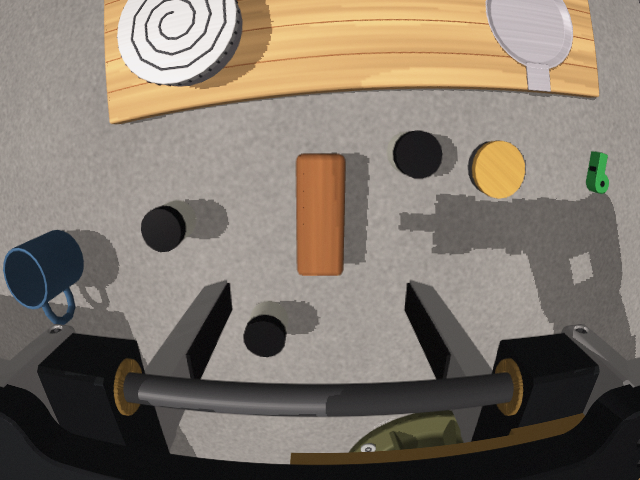

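```bash
cat >> h.py <<'E'
def watz(row,col,z,pm=None):
    p,M=pm if pm else pose();k=manip.calibration("wrist");T=k["T_tool_cam"]
    a=np.array([col-k["cx"],row-k["cy"]]);r=np.hypot(*a);t=r/k["fx"]
    dc=np.array([*(a/max(r,1e-9)*np.sin(t)),np.cos(t)])
    o=p+M@T[:3,3];d=M@T[:3,:3]@dc;return o+d*(z-o[2])/d[2]
E
python3 - <<'E'
from h import *
for n,a in (("brush tl",(155,298,.044)),("tr",(155,344,.044)),("bl",(274,297,.044)),("br",(274,343,.044)),("jarA",(229,164,.052)),("polish",(169,498,.024)),("chamb",(182,599,.02)),("mouth",(153,599,.02)),("coil",(32,181,.062))):print(n,watz(*a).round(4))
E
```

```text
brush tl [0.4856 0.1111 0.044 ]
tr [0.4798 0.0697 0.044 ]
bl [0.3719 0.1296 0.044 ]
br [0.3656 0.0849 0.044 ]
jarA [0.438  0.2517 0.052 ]
polish [ 0.4482 -0.0923  0.024 ]
chamb [ 0.4222 -0.2434  0.02  ]
mouth [ 0.4578 -0.2438  0.02  ]
coil [0.618 0.198 0.062]
```

>>> {"api": "send_rows", "payload": {"plan": [[40,4,3,0,0,0,1],[40,0,0,0,0,0,1],[40,0,0,0,0,0,1],[30,0,0,0,0,0,1],[20,0,0,0,0,0,1],[20,0,0,0,0,0,1],[0,0,0,0,0,0,1]]}}

```text
time: 3.8
ee_pos: [0.4195, 0.0979, 0.0139]
tcp_rot: [-72.3, 89.8, -170.5]
contact_force: [-0.1, 0.2, 0.3]
opening: 0.998
```

>>> {"api": "send_rows", "payload": {"plan": [[0,0,0,0,0,0,-1],[0,0,0,0,0,0,-1],[0,0,0,0,0,0,-1],[0,0,0,0,0,0,-1],[0,0,0,0,0,0,-1],[0,0,0,0,0,0,-1],[0,0,0,0,0,0,-1],[0,0,0,0,0,0,-1]], "force": 20}}

```text
time: 4.6
ee_pos: [0.421, 0.0993, 0.0156]
tcp_rot: [138.6, 90.0, 40.5]
contact_force: [-1.1, 0.0, 2.7]
opening: 0.482
```

>>> {"api": "send_rows", "payload": {"plan": [[-20,0,0,0,0,0,-1],[-35,0,0,0,0,0,-1],[-35,0,0,0,0,0,-1],[0,0,0,-0.09,0,0,-1],[0,0,0,0,0,0,-1],[0,0,0,0,0,0,-1]]}}

```text
time: 5.2
ee_pos: [0.4204, 0.0992, 0.1048]
tcp_rot: [-78.6, 89.9, -171.6]
contact_force: [0.1, 0.5, -2.1]
opening: 0.486
```

```bash
python3 - <<'E'
from h import *
pm=pose()
p,d=manip.read_camera("wrist");cv2.imwrite("pics/w2.png",p);print(manip.state()["opening"],pm[0])
go(.618,.026,.038,-93.0)
E
```

```text
0.488121829859326 [0.42041203 0.09920849 0.10479017]
pos [0.4204 0.0992 0.1046] theta -93.06 turn_x rad -0.001 then shift [ 66.3 201.3  62.7] tilt -1.0
```

View pics/w2.png

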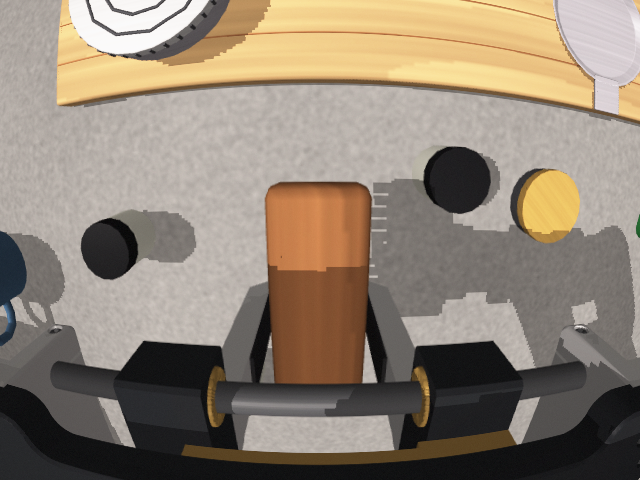

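The brush is held, level, in line with the tool (cols 268-372).

>>> {"api": "send_rows", "payload": {"plan": [[0,33,10,0,0,0,-1],[0,33,10,0,0,0,-1],[0,34,10,0,0,0,-1],[0,34,11,0,0,0,-1],[0,34,11,0,0,0,-1],[0,33,11,0,0,0,-1],[0,0,0,0,0,0,-1],[0,0,0,0,0,0,-1]]}}

```text
time: 6.05
ee_pos: [0.6178, 0.0259, 0.1038]
tcp_rot: [-88.8, 89.8, 178.1]
contact_force: [0.6, 0.1, -1.4]
opening: 0.49
```

```bash
python3 - <<'E'
from h import *
p,d=manip.read_camera("top");cv2.imwrite("pics/t2.png",p[130:350,140:440])
go(.618,.026,.039,-93.0)
p,d=manip.read_camera("wrist");cv2.imwrite("pics/w3.png",p)
E
```

```text
pos [0.6175 0.0263 0.1043] theta -92.99 turn_x rad 0.0 then shift [65.3  0.7  0.2] tilt -1.0
```

View pics/w3.png

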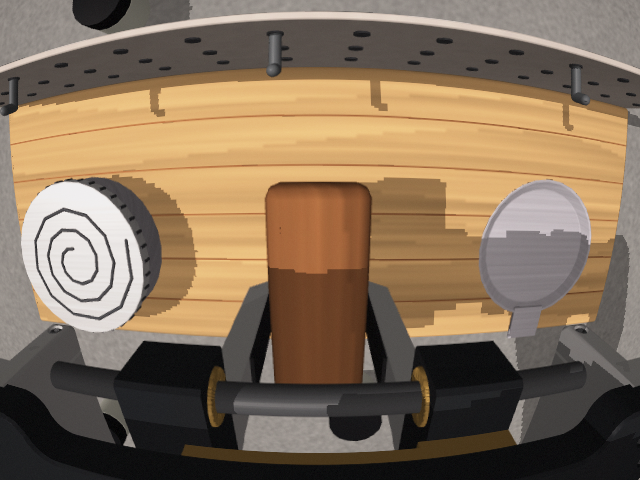

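```bash
python3 - <<'E'
from h import *
print(watz(260,80,.062).round(4),watz(247,537,.028).round(4), watz(183,318,.126-.015).round(4))
E
```

```text
[0.6314 0.2011 0.062 ] [ 0.6129 -0.1525  0.028 ] [0.679  0.0232 0.111 ]
```

>>> {"api": "send_rows", "payload": {"plan": [[25,0,0,0,0,0,-1],[25,0,0,0,0,0,-1],[10,0,0,0,0,0,-1],[5,0,0,0,0,0,-1],[1,0,0,0,0,0,-1],[0,0,0,0,0,0,-1]]}}

```text
time: 6.75
ee_pos: [0.6188, 0.0262, 0.0404]
tcp_rot: [94.8, 89.9, 1.9]
contact_force: [0.6, -0.1, -1.4]
opening: 0.486
```

>>> {"api": "send_rows", "payload": {"plan": [[2,0,0,0,0,0,-1],[0,0,0,0,0,0,-1],[0,0,0,0,0,0,0.5],[0,0,0,0,0,0,0.5],[0,0,0,0,0,0,0.5],[0,0,0,0,0,0,0.5],[-15,0,0,0,0,0,0.5],[-30,0,0,0,0,0,0.5],[-45,0,0,0,0,0,0.5],[-45,0,0,0,0,0,0.5],[0,0,0,0,0,0,1]]}}

```text
time: 7.85
ee_pos: [0.6208, 0.0261, 0.1805]
tcp_rot: [92.0, 89.4, -0.9]
contact_force: [0.8, 0.8, -0.7]
opening: 0.801
```

```bash
python3 - <<'E'
from h import *
go(.434,.256,.173,None)
go(.434,.256,.173,-13)
p,d=manip.read_camera("wrist");cv2.imwrite("pics/w4.png",p);print(manip.state()["joint_positions"])
E
```

```text
pos [0.6208 0.0261 0.1805] theta -92.93 turn_x rad -0.0 then shift [   5.4 -198.3 -220.1] tilt -0.9999
pos [0.6208 0.0261 0.1805] theta -92.93 turn_x rad -1.395 then shift [   5.4  182.  -233.8] tilt -0.9999
[-9.73994054e-01  2.72262923e+01  7.71890445e+01  1.51321319e-03
  7.52057588e+01  9.19566113e+01]
```

View pics/w4.png

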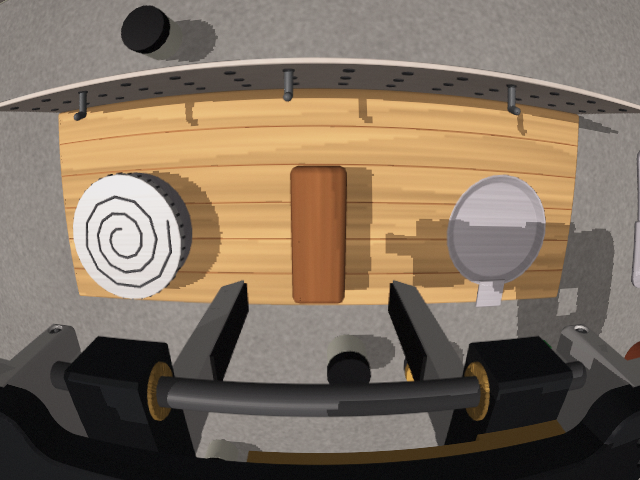

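The brush stands on the ledge pointing at the panel (rows 167-302, cols 291-346). Jar next.

>>> {"api": "send_rows", "payload": {"plan": [[0,0,0,-0.143,0,0,1],[0,0,0,-0.143,0,0,1],[0,0,0,-0.143,0,0,1],[0,0,0,-0.143,0,0,1],[0,0,0,-0.143,0,0,1],[0,0,0,-0.143,0,0,1],[0,0,0,-0.143,0,0,1],[0,0,0,-0.143,0,0,1],[0,0,0,-0.143,0,0,1],[0,0,0,-0.143,0,0,1],[0,0,0,-0.14,0,0,1],[0,0,0,0,0,0,1]]}}

```text
time: 9.1
ee_pos: [0.618, 0.0261, 0.1717]
tcp_rot: [-179.3, 89.9, 177.9]
contact_force: [0.4, -0.1, -0.2]
opening: 1.002
```

>>> {"api": "send_rows", "payload": {"plan": [[0,28,-25,0,0,0,1],[0,32,-29,0,0,0,1],[0,32,-29,0,0,0,1],[0,32,-29,0,0,0,1],[0,32,-29,0,0,0,1],[0,32,-29,0,0,0,1],[0,32,-28,0,0,0,1],[0,0,0,0,0,0,1],[0,0,0,0,0,0,1]]}}

```text
time: 10.0
ee_pos: [0.4317, 0.2564, 0.1723]
tcp_rot: [-124.5, 90.0, -127.5]
contact_force: [-1.2, -0.9, 0.1]
opening: 0.998
```

```bash
python3 - <<'E'
from h import *
go(.434,.256,.014,-3)
p,d=manip.read_camera("wrist");cv2.imwrite("pics/w5.png",p)
E
```

```text
pos [0.4317 0.2564 0.1723] theta -3.07 turn_x rad -0.001 then shift [158.3  -0.2   2.3] tilt -1.0
```

View pics/w5.png

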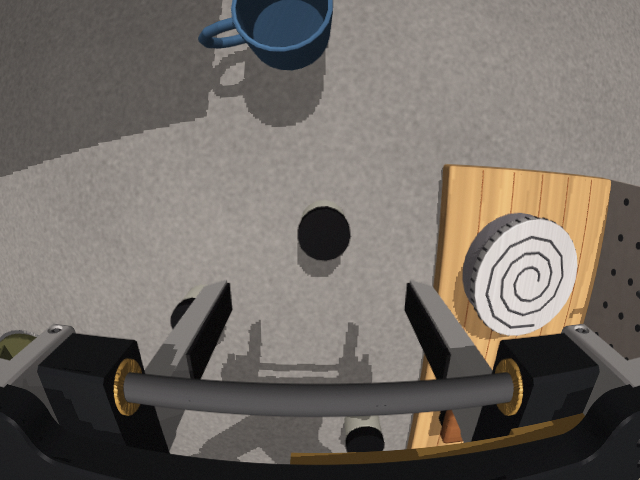

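```bash
python3 - <<'E'
from h import *
print(watz(233,324,.052).round(4))
E
```

```text
[0.4382 0.2586 0.052 ]
```

>>> {"api": "send_rows", "payload": {"plan": [[40,0,3,0,0,0,1],[40,0,0,0,0,0,1],[40,0,0,0,0,0,1],[25,0,0,0,0,0,1],[13,0,0,0,0,0,1],[0,0,0,0,0,0,1],[0,0,0,0,0,0,-1],[0,0,0,0,0,0,-1],[0,0,0,0,0,0,-1],[0,0,0,0,0,0,-1],[0,0,0,0,0,0,-1],[0,0,0,0,0,0,-1]], "force": 20}}

```text
time: 11.25
ee_pos: [0.4351, 0.256, 0.0146]
tcp_rot: [30.3, 90.0, 27.3]
contact_force: [-0.2, -0.1, -0.1]
opening: 0.524
```

>>> {"api": "send_rows", "payload": {"plan": [[0,0,0,0,0,0,-1],[0,0,0,0,0,0,-1],[-25,0,0,0,0,0,-1],[-40,0,0,0,0,0,-1],[-40,0,0,0,0,0,-1],[-20,0,0,0,0,0,-1],[0,0,0,0,0,0,-1]]}}

```text
time: 11.95
ee_pos: [0.4361, 0.2564, 0.142]
tcp_rot: [29.7, 89.7, 26.7]
contact_force: [-0.0, -0.4, -2.1]
opening: 0.475
```

```bash
python3 - <<'E'
from h import *
go(.623,.115,.039,-3);print(manip.state()["opening"])
p,d=manip.read_camera("wrist");cv2.imwrite("pics/w6.png",p)
E
```

```text
pos [0.4361 0.2564 0.142 ] theta -2.97 turn_x rad 0.0 then shift [ 103.4 -131.7  193.7] tilt -1.0
0.47486943273562976
```

View pics/w6.png

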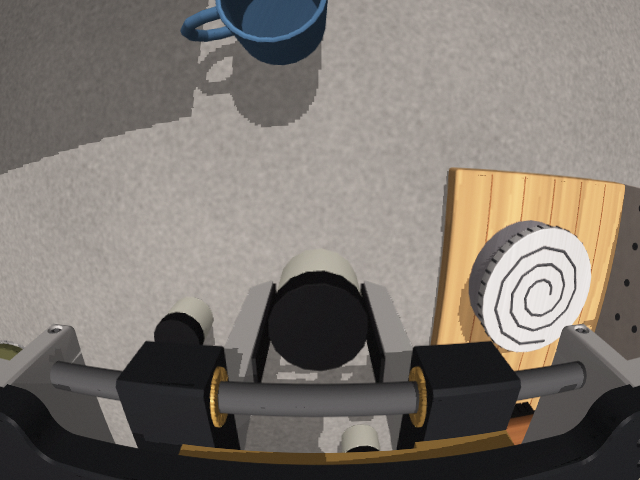

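Jar held upright.

>>> {"api": "send_rows", "payload": {"plan": [[0,-22,32,0,0,0,-1],[0,-22,33,0,0,0,-1],[0,-22,33,0,0,0,-1],[0,-22,32,0,0,0,-1],[0,-22,32,0,0,0,-1],[0,-22,32,0,0,0,-1],[0,0,0,0,0,0,-1],[0,0,0,0,0,0,-1]]}}

```text
time: 12.8
ee_pos: [0.6213, 0.1135, 0.1368]
tcp_rot: [-172.3, 89.8, -175.3]
contact_force: [0.2, 0.3, -1.7]
opening: 0.477
```

```bash
python3 - <<'E'
from h import *
go(.623,.115,.038,-3);
p,d=manip.read_camera("wrist");cv2.imwrite("pics/w7.png",p)
E
```

```text
pos [0.6213 0.1135 0.1368] theta -3.05 turn_x rad -0.001 then shift [98.8  1.7  1.9] tilt -1.0
```

View pics/w7.png

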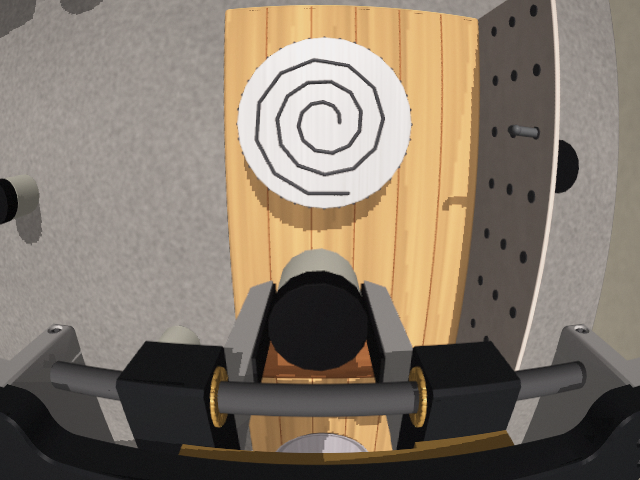

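```bash
python3 - <<'E'
from h import *
print(watz(123,324,.062).round(4))
E
```

```text
[0.6304 0.2057 0.062 ]
```

>>> {"api": "send_rows", "payload": {"plan": [[35,2,2,0,0,0,-1],[35,0,0,0,0,0,-1],[20,0,0,0,0,0,-1],[7,0,0,0,0,0,-1],[1.5,0,0,0,0,0,-1],[0,0,0,0,0,0,-1]]}}

```text
time: 13.45
ee_pos: [0.6243, 0.1164, 0.0419]
tcp_rot: [11.8, 89.9, 8.8]
contact_force: [0.7, -0.3, -1.2]
opening: 0.473
```

>>> {"api": "send_rows", "payload": {"plan": [[3,0,0,0,0,0,-1],[1,0,0,0,0,0,-1],[0,0,0,0,0,0,-1],[0,0,0,0,0,0,-1]]}}

```text
time: 13.85
ee_pos: [0.6242, 0.1159, 0.0372]
tcp_rot: [14.5, 90.0, 11.5]
contact_force: [-0.1, -0.2, -2.1]
opening: 0.472
```

>>> {"api": "send_rows", "payload": {"plan": [[0,0,0,0,0,0,0.6],[0,0,0,0,0,0,0.6],[0,0,0,0,0,0,0.6],[0,0,0,0,0,0,0.6],[-15,0,0,0,0,0,0.6],[-30,0,0,0,0,0,0.6],[-45,0,0,0,0,0,0.6],[-45,0,0,0,0,0,1],[0,0,0,0,0,0,1],[0,0,0,0,0,0,1]]}}

```text
time: 14.85
ee_pos: [0.6244, 0.116, 0.1738]
tcp_rot: [10.5, 89.8, 7.5]
contact_force: [-0.5, -0.1, -0.5]
opening: 0.989
```

```bash
python3 - <<'E'
from h import *
go(.4445,-.0945,.17,-3);
p,d=manip.read_camera("wrist");cv2.imwrite("pics/w8.png",p)
E
```

```text
pos [0.6244 0.116  0.1738] theta -2.98 turn_x rad 0.0 then shift [   3.2 -219.6 -168.7] tilt -1.0
```

View pics/w8.png

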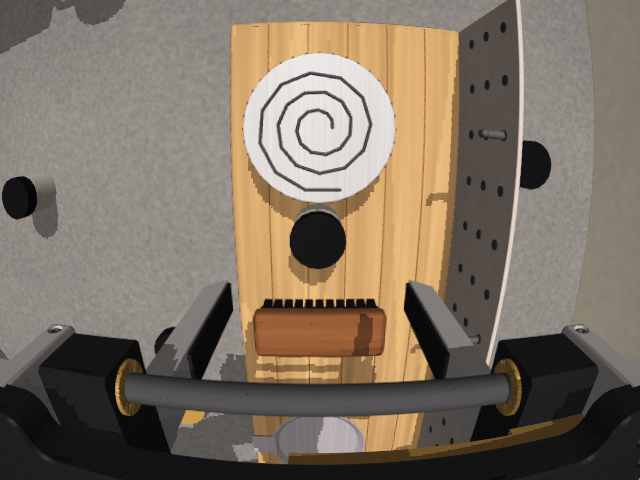

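The jar stands in line between the tin and the brush (row 240, col 318). Polish tin next.

>>> {"api": "send_rows", "payload": {"plan": [[0,-30,-24,0,0,0,1],[0,-32,-24,0,0,0,1],[0,-32,-24,0,0,0,1],[0,-32,-24,0,0,0,1],[0,-32,-24,0,0,0,1],[0,-31,-24,0,0,0,1],[0,-31,-25,0,0,0,1],[0,0,0,0,0,0,1],[0,0,0,0,0,0,1]]}}

```text
time: 15.8
ee_pos: [0.4435, -0.0953, 0.1715]
tcp_rot: [159.7, 89.9, 156.6]
contact_force: [-0.1, 0.2, 0.5]
opening: 0.997
```

```bash
python3 - <<'E'
from h import *
pm=pose();p,d=manip.read_camera("wrist");cv2.imwrite("pics/w9.png",p)
hsv=cv2.cvtColor(p,cv2.COLOR_BGR2HSV);m=((hsv[...,0]>15)&(hsv[...,0]<32)&(hsv[...,1]>110)&(hsv[...,2]>110)).astype(np.uint8);m[330:]=0
n,l,st,ce=cv2.connectedComponentsWithStats(m)
for i in range(1,n):
    if st[i,4]>800:print(st[i],ce[i],watz(ce[i][1],ce[i][0],.024,pm).round(4))
go(.4445,-.0945,.004,-3)
E
```

```text
[ 412    0   44  268 8784] [434.2363388  132.41473133] [ 0.5527 -0.0113  0.024 ]
[ 455    0   35   62 1665] [470.71771772  31.38018018] [0.5943 0.0862 0.024 ]
[ 520    0   29   72 1552] [535.13079897  40.00386598] [0.6663 0.0865 0.024 ]
[ 547    0   29   84 1824] [561.13048246  37.76260965] [0.7007 0.0945 0.024 ]
[  522     0    76   330 11220] [566.88351159 190.5016934 ] [ 0.705  -0.0655  0.024 ]
[ 490   20   31   47 1055] [505.82748815  44.3943128 ] [0.631  0.0772 0.024 ]
[ 450  113   40  133 3594] [469.83138564 175.48107958] [ 0.5878 -0.0508  0.024 ]
[ 484  117   37  110 2978] [502.24311619 172.32337139] [ 0.6227 -0.0478  0.024 ]
[ 514  121   35  135 2941] [531.70350221 182.05440326] [ 0.6578 -0.0571  0.024 ]
[ 289  194   67   67 3524] [321.84477866 226.96623156] [ 0.4477 -0.0937  0.024 ]
pos [ 0.4439 -0.0948  0.1715] theta -3.0 turn_x rad -0.0 then shift [167.5   0.3   0.7] tilt -1.0
```

View pics/w9.png

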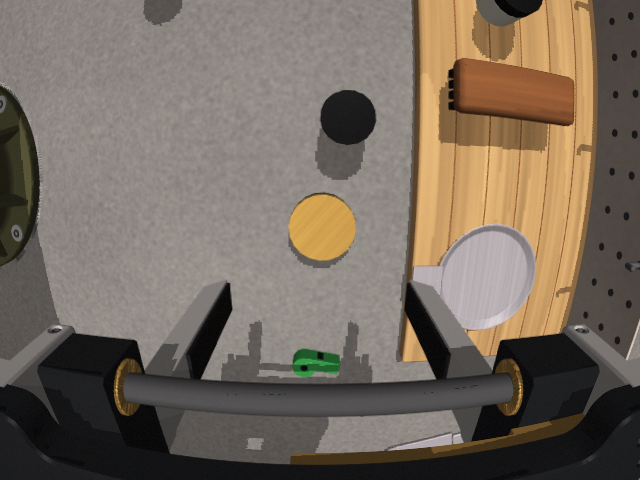

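>>> {"api": "send_rows", "payload": {"plan": [[45,0,1,0,0,0,1],[45,0,0,0,0,0,1],[40,0,0,0,0,0,1],[22,0,0,0,0,0,1],[12,0,0,0,0,0,1],[0,0,0,0,0,0,1],[0,0,0,0,0,0,1]]}}

```text
time: 16.55
ee_pos: [0.4456, -0.0949, 0.0086]
tcp_rot: [-11.1, 90.0, -14.0]
contact_force: [0.4, 0.2, -0.2]
opening: 1.0
```

>>> {"api": "send_rows", "payload": {"plan": [[4,0,0,0,0,0,1],[0,0,0,0,0,0,1],[0,0,0,0,0,0,-1],[0,0,0,0,0,0,-1],[0,0,0,0,0,0,-1],[0,0,0,0,0,0,-1],[0,0,0,0,0,0,-1],[0,0,0,0,0,0,-1]], "force": 20}}

```text
time: 17.35
ee_pos: [0.445, -0.0951, 0.004]
tcp_rot: [-12.0, 90.0, -14.9]
contact_force: [0.1, -0.3, 1.4]
opening: 0.654
```

>>> {"api": "send_rows", "payload": {"plan": [[0,0,0,0,0,0,-1],[-25,0,0,0,0,0,-1],[-40,0,0,0,0,0,-1],[-45,0,0,0,0,0,-1],[-40,0,0,0,0,0,-1],[0,0,0,0,0,0,-1],[0,0,0,0,0,0,-1]]}}

```text
time: 18.05
ee_pos: [0.4449, -0.095, 0.154]
tcp_rot: [-11.7, 89.9, -14.7]
contact_force: [-0.9, -0.2, -1.3]
opening: 0.65
```

```bash
python3 - <<'E'
from h import *
go(.629,.2058,.0665,-3);print(manip.state()["opening"])
p,d=manip.read_camera("wrist");cv2.imwrite("pics/w10.png",p)
E
```

```text
pos [ 0.4449 -0.095   0.154 ] theta -2.98 turn_x rad 0.0 then shift [ 87.6 310.1 168.1] tilt -1.0
0.6503808040278822
```

View pics/w10.png

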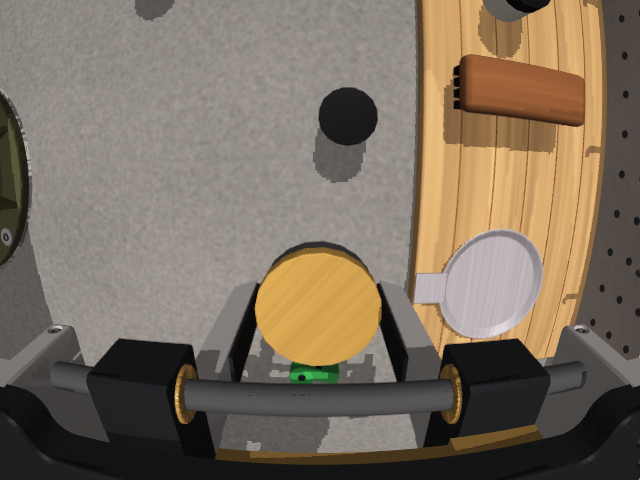

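The tin is held flat (opening 61 mm).

>>> {"api": "send_rows", "payload": {"plan": [[0,38,21,0,0,0,-1],[0,39,21,0,0,0,-1],[0,39,21,0,0,0,-1],[0,39,21,0,0,0,-1],[0,39,21,0,0,0,-1],[0,39,21,0,0,0,-1],[0,39,21,0,0,0,-1],[0,38,21,0,0,0,-1],[0,0,0,0,0,0,-1],[0,0,0,0,0,0,-1]]}}

```text
time: 19.1
ee_pos: [0.628, 0.2061, 0.1511]
tcp_rot: [-160.3, 89.8, -163.2]
contact_force: [-0.4, 0.3, -0.4]
opening: 0.656
```

```bash
python3 - <<'E'
from h import *
go(.629,.2058,.067,-3)
p,d=manip.read_camera("top");cv2.imwrite("pics/t11.png",cv2.resize(p[130:350,140:440],None,fx=2.6,fy=2.6))
E
```

```text
pos [0.628  0.2061 0.1511] theta -2.91 turn_x rad 0.002 then shift [84.1 -0.1  1.3] tilt -1.0
```

View pics/t11.png

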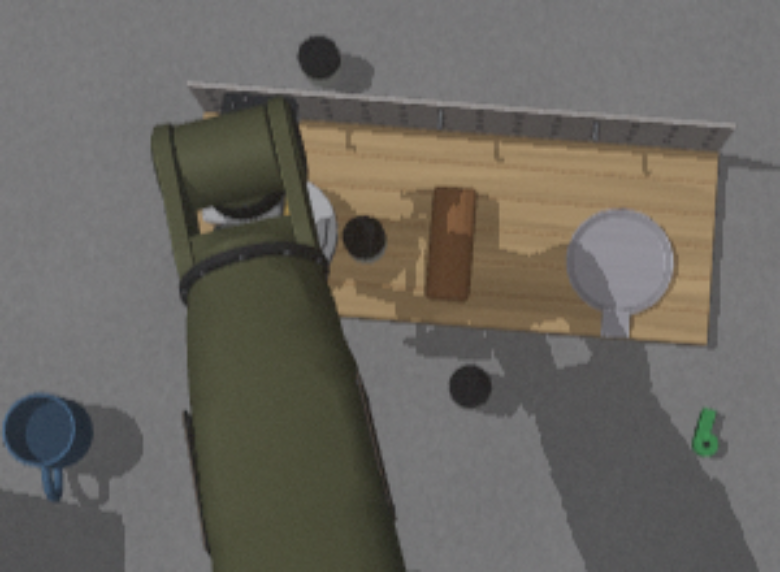

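>>> {"api": "send_rows", "payload": {"plan": [[30,0,1,0,0,0,-1],[30,0,0,0,0,0,-1],[15,0,0,0,0,0,-1],[5,0,0,0,0,0,-1],[0,0,0,0,0,0,-1],[0,0,0,0,0,0,-1]]}}

```text
time: 19.75
ee_pos: [0.6304, 0.2057, 0.0755]
tcp_rot: [18.1, 89.9, 15.1]
contact_force: [0.4, 0.5, -0.9]
opening: 0.652
```

>>> {"api": "send_rows", "payload": {"plan": [[4,0,0,0,0,0,-1],[3,0,0,0,0,0,-1],[0,0,0,0,0,0,-1],[0,0,0,0,0,0,-1]]}}

```text
time: 20.15
ee_pos: [0.6298, 0.2058, 0.067]
tcp_rot: [-110.3, 90.0, -113.2]
contact_force: [-0.6, -0.8, -0.7]
opening: 0.651
```

```bash
python3 - <<'E'
from h import *
go(.629,.2058,.066,-3);print(manip.state()["contact_force"])
E
```

```text
pos [0.6298 0.2058 0.067 ] theta -2.97 turn_x rad 0.0 then shift [ 1.   0.  -0.8] tilt -1.0
[-0.5533507  -0.78500475 -0.66521022]
```

>>> {"api": "send_rows", "payload": {"plan": [[1,0,0,0,0,0,-1],[0,0,0,0,0,0,0.75],[0,0,0,0,0,0,0.75],[0,0,0,0,0,0,0.75],[0,0,0,0,0,0,0.75],[-15,0,0,0,0,0,0.75],[-35,0,0,0,0,0,0.75],[-45,0,0,0,0,0,0.5],[-10,0,0,0,0,0,0.5],[0,0,0,0,0,0,0.5]]}}

```text
time: 21.15
ee_pos: [0.6305, 0.206, 0.1739]
tcp_rot: [18.2, 89.7, 15.3]
contact_force: [0.4, 0.6, 1.0]
opening: 0.748
```

```bash
python3 - <<'E'
from h import *
go(.43,-.248,.17,None);print(manip.state()["joint_positions"])
p,d=manip.read_camera("wrist");cv2.imwrite("pics/w12.png",p)
E
```

```text
pos [0.6305 0.206  0.1739] theta -2.98 turn_x rad -0.0 then shift [   2.5 -463.8 -176.7] tilt -1.0
[1.49271168e+01 3.30839937e+01 6.87851672e+01 1.55083711e-03
 7.78746858e+01 1.79044567e+01]
```

View pics/w12.png

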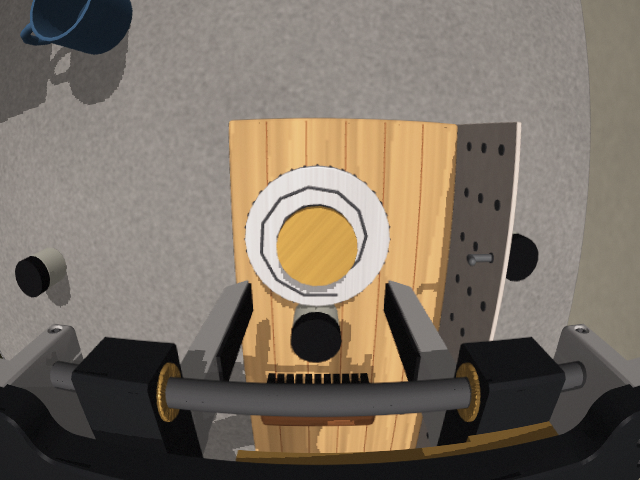

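The polish tin is centred on the coil tin: tin at (317,246), coil centre about (317,236), with the offset mostly parallax. Whistle next.

>>> {"api": "send_rows", "payload": {"plan": [[0,-38,-14,0,0,0,0.5],[0,-39,-15,0,0,0,0.5],[0,-39,-15,0,0,0,0.5],[0,-39,-15,0,0,0,0.5],[0,-39,-15,0,0,0,0.5],[0,-39,-15,0,0,0,0.5],[0,-39,-15,0,0,0,0.5],[0,-39,-15,0,0,0,0.5],[0,-39,-15,0,0,0,0.5],[0,-39,-15,0,0,0,0.5],[0,-38,-14,0,0,0,0.5],[0,-37,-14,0,0,0,0.5]]}}

```text
time: 22.4
ee_pos: [0.4273, -0.2495, 0.1695]
tcp_rot: [149.0, 89.8, 146.0]
contact_force: [0.4, 0.0, 0.2]
opening: 0.747
```

>>> {"api": "send_rows", "payload": {"plan": [[0,0,0,0.144,0,0,0.5],[0,0,0,0.144,0,0,0.5],[0,0,0,0.144,0,0,0.5],[0,0,0,0.144,0,0,0.5],[0,0,0,0.144,0,0,0.5],[0,0,0,0.144,0,0,0.5],[0,0,0,0.144,0,0,0.5],[0,0,0,0.144,0,0,0.5],[0,0,0,0.144,0,0,0.5],[0,0,0,0.144,0,0,0.5],[0,0,0,0.144,0,0,0.5],[0,0,0,0.144,0,0,0.5]]}}

```text
time: 23.6
ee_pos: [0.4282, -0.248, 0.1693]
tcp_rot: [-111.6, 89.8, 146.0]
contact_force: [0.5, -0.5, 0.2]
opening: 0.749
```

>>> {"api": "send_rows", "payload": {"plan": [[20,0,0,0,0,0,0.2],[20,0,0,0,0,0,0.2],[0,0,0,0,0,0,0.2],[0,0,0,0,0,0,0.2]]}}

```text
time: 24.0
ee_pos: [0.4285, -0.2482, 0.1305]
tcp_rot: [-113.1, 89.9, 145.0]
contact_force: [-0.4, -0.5, 0.6]
opening: 0.602
```

```bash
python3 - <<'E'
from h import *
go(.43,-.248,.17,-102)
p,d=manip.read_camera("wrist");cv2.imwrite("pics/w13.png",p)
E
```

```text
pos [ 0.4285 -0.2482  0.1305] theta -101.99 turn_x rad 0.0 then shift [-39.5   1.3  -0.6] tilt -1.0
```

View pics/w13.png

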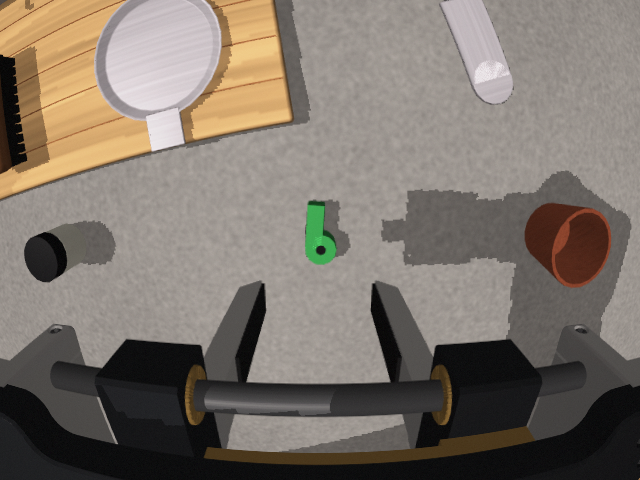

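```bash
python3 - <<'E'
from h import *
p=cv2.imread("pics/w13.png");cv2.imwrite("pics/w13c.png",cv2.resize(p[190:280,270:370],None,fx=6,fy=6,interpolation=cv2.INTER_CUBIC))
h=watz(250,320.5,.02);print("hole",h.round(4))
pm=pose()
for r,c in((203,309),(203,325),(230,306)):print(watz(r,c,.02).round(4))
print("grip axis point tool-frame hole", (pm[1].T@(h-pm[0])*1000).round(1))
E
```

```text
hole [ 0.4206 -0.2487  0.02  ]
[ 0.4606 -0.2478  0.02  ]
[ 0.458  -0.2602  0.02  ]
[ 0.4395 -0.2408  0.02  ]
grip axis point tool-frame hole [111.2  -8.    2. ]
```

View pics/w13c.png

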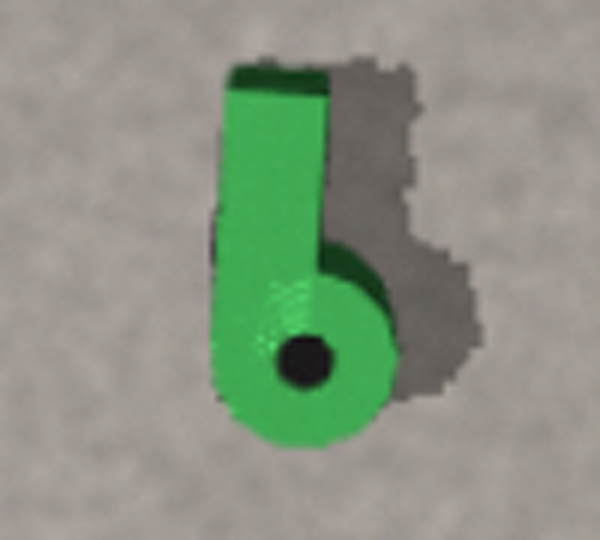

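The whistle crop shows the hole at (320,250) and the mouthpiece pointing up, about 3° off the tool. I'll align and pinch.

>>> {"api": "send_rows", "payload": {"plan": [[30,-4,2,0.06,0,0,0.2],[35,0,0,0,0,0,0.2],[30,0,0,0,0,0,0.2],[20,0,0,0,0,0,0.2],[8,0,0,0,0,0,0.2],[0,0,0,0,0,0,0.2],[0,0,0,0,0,0,0.2]]}}

```text
time: 24.75
ee_pos: [0.4252, -0.25, 0.0091]
tcp_rot: [70.2, 89.9, -35.2]
contact_force: [-0.4, -1.1, -1.0]
opening: 0.6
```

```bash
python3 - <<'E'
from h import *
go(.4245,-.250,.004,-105)
p,d=manip.read_camera("wrist");cv2.imwrite("pics/w14.png",p[200:480])
E
```

```text
pos [ 0.4252 -0.25    0.0091] theta -105.42 turn_x rad -0.007 then shift [ 5.1 -0.7  0.2] tilt -1.0
```

View pics/w14.png

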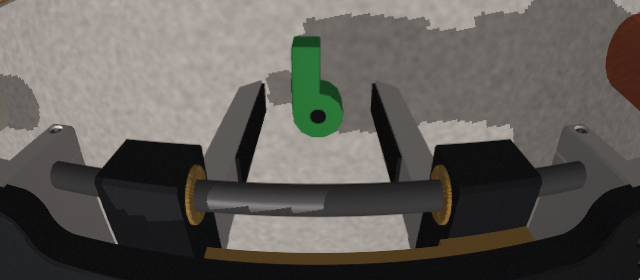

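```bash
python3 - <<'E'
from h import *
pm=pose()
for r,c in((317,318),(247,294),(247,320),(336,318)):
    h=watz(r,c,.02);print(h.round(4),(pm[1].T@(h-pm[0])*1000).round(1))
E
```

```text
[ 0.4199 -0.2486  0.02  ] [-10.7  -5.5  -0. ]
[ 0.4588 -0.2475  0.02  ] [-10.7  31.7 -11.4]
[ 0.4556 -0.2594  0.02  ] [-10.7  31.7   0.9]
[ 0.409  -0.2456  0.02  ] [-10.8 -16.8   0. ]
```

>>> {"api": "send_rows", "payload": {"plan": [[4,-1,0,0,0,0,0.2],[1,0,0,0,0,0,0.2],[0,0,0,0,0,0,-1],[0,0,0,0,0,0,-1],[0,0,0,0,0,0,-1],[0,0,0,0,0,0,-1],[0,0,0,0,0,0,-1],[0,0,0,0,0,0,-1],[0,0,0,0,0,0,-1]], "force": 12}}

```text
time: 25.7
ee_pos: [0.4236, -0.2493, 0.003]
tcp_rot: [89.1, 90.0, -16.3]
contact_force: [-0.7, -0.1, 1.2]
opening: 0.275
```

>>> {"api": "send_rows", "payload": {"plan": [[-20,0,0,0,0,0,-1],[-40,0,0,0,0,0,-1],[-40,0,0,0,0,0,-1],[0,0,0,0,0,0,-1],[0,0,0,0,0,0,-1]]}}

```text
time: 26.2
ee_pos: [0.4237, -0.2494, 0.1032]
tcp_rot: [71.5, 89.9, -33.9]
contact_force: [0.0, -0.3, -0.9]
opening: 0.276
```

```bash
python3 - <<'E'
from h import *
pm=pose();p,d=manip.read_camera("wrist");cv2.imwrite("pics/w15.png",p)
go(.609,-.154,.03,-105.4)
E
```

```text
pos [ 0.4232 -0.2491  0.1022] theta -105.42 turn_x rad -0.0 then shift [  72.1  153.9 -141. ] tilt -1.0
```

View pics/w15.png

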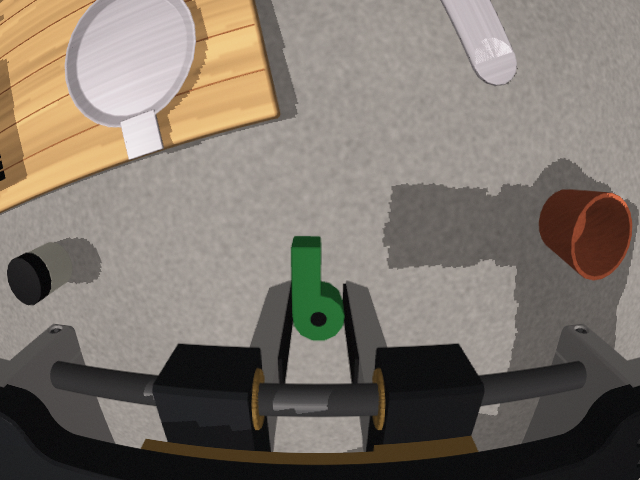

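Whistle held flat (opening 26 mm), its middle about 7 mm ahead of the TCP.

>>> {"api": "send_rows", "payload": {"plan": [[0,29,-28,0,0,0,-1],[0,30,-28,0,0,0,-1],[0,30,-29,0,0,0,-1],[0,29,-28,0,0,0,-1],[0,29,-28,0,0,0,-1],[0,0,0,0,0,0,-1],[0,0,0,0,0,0,-1]]}}

```text
time: 26.95
ee_pos: [0.6022, -0.1519, 0.1007]
tcp_rot: [-89.9, 89.8, 164.8]
contact_force: [0.1, 0.0, -0.1]
opening: 0.272
```

```bash
python3 - <<'E'
from h import *
p,d=manip.read_camera("wrist");cv2.imwrite("pics/w16.png",p)
go(.6025,-.152,.029,-105.4)
E
```

```text
pos [ 0.6018 -0.1525  0.1013] theta -105.42 turn_x rad -0.0 then shift [72.3  0.8 -0.7] tilt -1.0
```

View pics/w16.png

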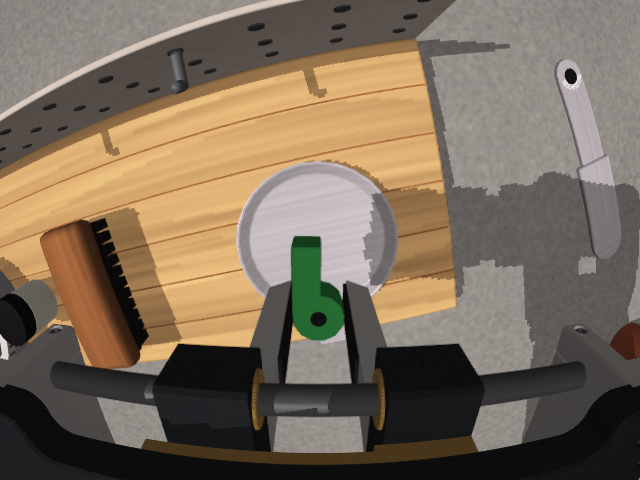

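>>> {"api": "send_rows", "payload": {"plan": [[30,1,-1,0,0,0,-1],[25,0,0,0,0,0,-1],[12,0,0,0,0,0,-1],[2,0,0,0,0,0,-1],[0,0,0,0,0,0,-1],[0,0,0,0,0,0,-1]]}}

```text
time: 27.6
ee_pos: [0.6045, -0.1522, 0.0353]
tcp_rot: [87.1, 89.9, -18.4]
contact_force: [0.2, 0.0, 0.4]
opening: 0.273
```

>>> {"api": "send_rows", "payload": {"plan": [[4,0,0,0,0,0,-1],[2,0,0,0,0,0,-1],[0,0,0,0,0,0,-1],[0,0,0,0,0,0,-1]]}}

```text
time: 28.0
ee_pos: [0.604, -0.1518, 0.028]
tcp_rot: [-103.9, 90.0, 150.7]
contact_force: [0.3, 0.3, -0.2]
opening: 0.275
```

>>> {"api": "send_rows", "payload": {"plan": [[0,0,0,0,0,0,-0.05],[0,0,0,0,0,0,-0.05],[0,0,0,0,0,0,-0.05],[0,0,0,0,0,0,-0.05],[-15,0,0,0,0,0,-0.05],[-30,0,0,0,0,0,-0.05],[-45,0,0,0,0,0,0.5],[-45,0,0,0,0,0,0.5],[-20,0,0,0,0,0,0.5],[0,0,0,0,0,0,0.5]]}}

```text
time: 29.0
ee_pos: [0.6052, -0.1522, 0.1878]
tcp_rot: [87.9, 89.6, -17.5]
contact_force: [0.9, 0.8, 0.3]
opening: 0.743
```

```bash
python3 - <<'E'
from h import *
pm=pose();p,d=manip.read_camera("wrist");cv2.imwrite("pics/w17.png",p);print(pm[0])
p,d=manip.read_camera("top");cv2.imwrite("pics/t17.png",cv2.resize(p[130:350,140:440],None,fx=2.6,fy=2.6))
E
```

```text
[ 0.60518862 -0.15216452  0.18781518]
```

View pics/w17.png

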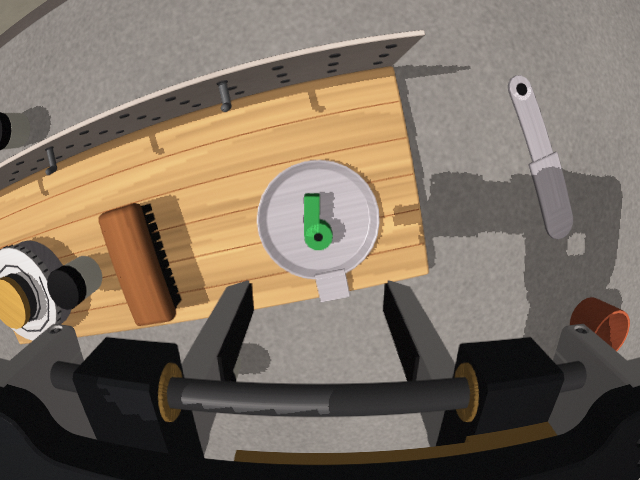

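View pics/t17.png

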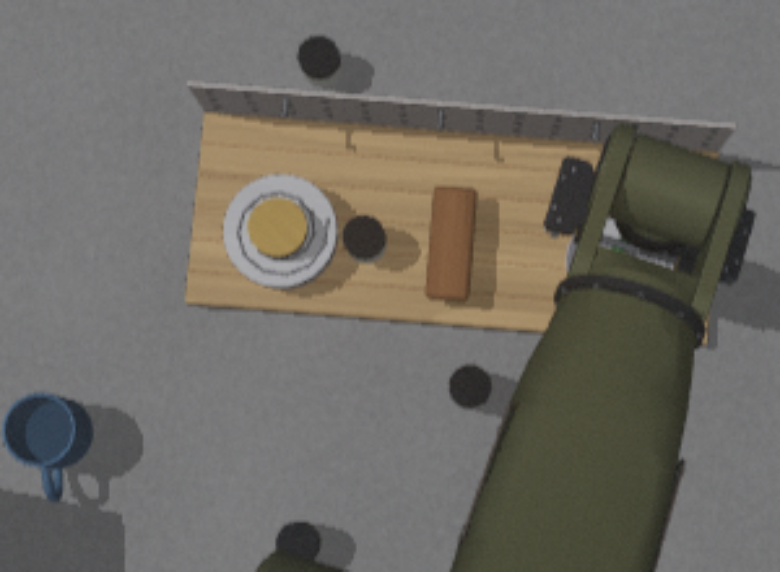

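>>> {"api": "send_rows", "payload": {"plan": [[-5,-35,30,0,0,0,0.5],[-5,-35,30,0,0,0,0.5],[-5,-35,30,0,0,0,0.5],[-5,-35,30,0,0,0,0.5],[0,-35,30,0,0,0,0.5],[0,-35,30,0,0,0,0.5],[0,-30,30,0,0,0,0.5],[0,0,0,0,0,0,0.5],[0,0,0,0,0,0,0.5],[0,0,0,0,0,0,0.5]]}}

```text
time: 30.1
ee_pos: [0.3173, -0.2899, 0.2024]
tcp_rot: [-128.0, 89.9, 126.6]
contact_force: [-0.2, -0.3, -0.0]
opening: 0.747
```

```bash
python3 - <<'E'
from h import *
p,D=manip.read_camera("top");cv2.imwrite("pics/t18.png",cv2.resize(p[130:350,140:440],None,fx=2.6,fy=2.6))
C=cloud("top",D);z=C[...,2]
def win(n,r0,r1,c0,c1,zlo,zhi=.2):
    m=np.zeros(D.shape,bool);m[r0:r1,c0:c1]=True;m&=(D>0)&(z>zlo)&(z<zhi)
    P=C[m];xy=P[:,:2].astype(np.float32);c,wh,a=cv2.minAreaRect(xy)
    print(n,len(P),"top",np.percentile(P[:,2],50).round(4),"c",np.round(c,4),np.round(wh,4),round(a,1),P.mean(0).round(4));return np.array(c)
co=win("coil",194,244,222,272,.05)
po=win("polish",194,244,222,272,.075)
ja=win("jar",210,232,268,292,.06)
br=win("brush",198,250,300,328,.05)
hsv=cv2.cvtColor(p,cv2.COLOR_BGR2HSV);g=((hsv[...,0]>45)&(hsv[...,0]<80)&(hsv[...,1]>100));g[:205]=0;g[260:]=0;g[:,:350]=0;g[:,410:]=0
v,u=np.nonzero(g);Q=np.array([atz("top",a,b,.042) for a,b in zip(v,u)])[:,:2].astype(np.float32);print("whistle",[np.round(k,4) for k in cv2.minAreaRect(Q)])
# spoon circle via grey low-saturation
s=(hsv[...,1]<45);s[:205]=0;s[255:]=0;s[:,:352]=0;s[:,:]&=True;s[:,405:]=0;s|=False
m=(s|g).astype(np.uint8);v,u=np.nonzero(m);Q=np.array([atz("top",a,b,.03) for a,b in zip(v,u)]);Q=Q[Q[:,0]>.59]
print("spoon y",Q[:,1].min(),Q[:,1].max(),"xmax",Q[:,0].max())
print("coil-polish",(po-co).round(4),"jar-coil",np.linalg.norm(ja-co),"jar-brush",np.linalg.norm(ja-br))
a=np.radians(-3);M=np.array([[np.cos(a),-np.sin(a)],[np.sin(a),np.cos(a)]])
for n,q in(("coil",co),("jar",ja),("brush",br)):print(n,"ledge frame",(M.T@(q-np.array([.618,.026]))).round(4))
for l in("mug","pot","shoehorn","coil_tin"):
    for r in manip.landmark_of("top",l)[:1]:print(l,np.round(r["at"],1),round(r["score"],2))
E
```

```text
coil 1510 top 0.064 c [0.627  0.2053] [0.1196 0.1196] 54.8 [0.6252 0.2048 0.0684]
polish 411 top 0.0859 c [0.6264 0.2061] [0.0603 0.0602] 29.2 [0.6264 0.206  0.0859]
jar 232 top 0.0736 c [0.6214 0.1238] [0.0554 0.0465] 86.2 [0.6209 0.1186 0.0731]
brush 730 top 0.0655 c [0.6182 0.0259] [0.0459 0.121 ] 87.0 [0.6168 0.0259 0.0652]
whistle [array([ 0.6118, -0.1497]), array([0.0473, 0.022 ]), np.float64(0.8233)]
spoon y -0.20913176980359935 -0.09806975443514411 xmax 0.6658934754340344
coil-polish [-0.0005  0.0008] jar-coil 0.08173459497697855 jar-brush 0.0978980131610146
coil ledge frame [-0.0004  0.1795]
jar ledge frame [-0.0017  0.0978]
brush ledge frame [ 0.0002 -0.0001]
mug [295.6 162.3] 0.67
pot [315.7 489.6] 0.78
shoehorn [237.4 466.6] 0.69
coil_tin [220.4 251.3] 0.67
```

View pics/t18.png

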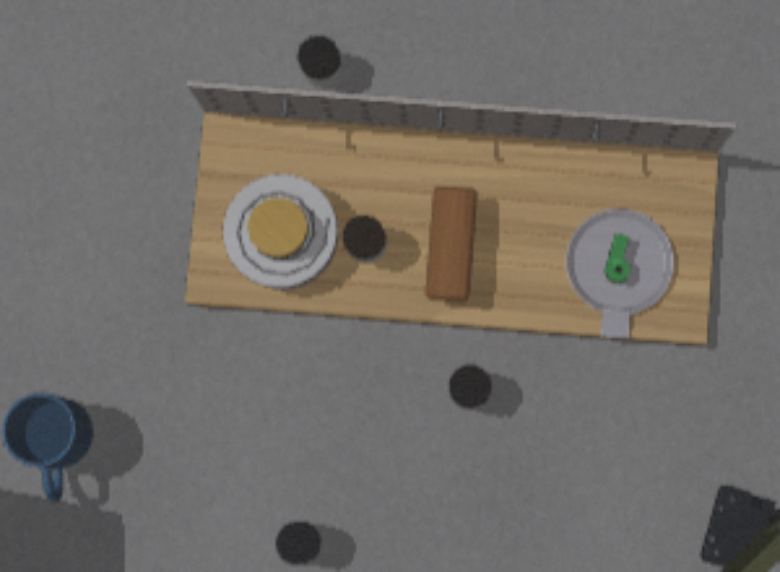

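```bash
python3 - <<'E'
from h import *
p,D=manip.read_camera("top");C=cloud("top",D);z=C[...,2]
m=np.zeros(D.shape,bool);m[205:240,262:295]=True;m&=(z>.066)&(C[...,1]<.1395)
(c,r)=cv2.minEnclosingCircle(C[m][:,:2].astype(np.float32));print("jar",c,r)
print(np.hypot(c[0]-.627,c[1]-.2055),np.hypot(c[0]-.6182,c[1]-.0259))
print(manip.finish_job(),manip.state()["time"])
E
```

```text
jar (0.49605727195739746, 0.06619717925786972) 0.15824256837368011
0.19118387456569932 0.12861846162130086
the job is handed in; nothing more can be done
the job is handed in; nothing more can be done
```

I placed all four things on the ledge and handed the job in at about 30 s of the 102 s allowed. `finish_job` gives no verdict, so the figures below are from my last top-camera check.

| Thing | Where it ended up |
|---|---|
| Brush | Less than 1 mm from the middle of the row, aligned with the ledge to about 0.1° |
| Polish tin | About 1 mm from the coil tin's centre, top at 86 mm as expected |
| Whistle | Flat in the spoon rest, about 5 mm from the dish centre |
| Jar | Standing upright on the ledge, released at world y 0.116 m, so about 90 mm from both the coil tin and the brush |

- **Jar choice:** the jar I used was the one starting farthest to the robot's left, at (290, 228) in the first top picture.
- **Bystanders:** the coil tin moved less than 1 mm. The mug, pot and shoehorn positions from the networks shifted about 2 px, roughly 5 mm, which is within their noise, and I never moved near them.

**Disagreements:**
- **Jar position:** I have no clean depth fit for it. The first fit put it 82 mm from the coil tin and 98 mm from the brush, within limits, but its outline took in some of the coil tin. A final refit, run in the same script as the hand-in, took in stray points (158 mm circle) and is invalid. The 90 mm figure rests on the arm's pose at release and on the last picture, where the jar (col 365) sits midway between coil tin (280) and brush (451).
- **Wrist camera:** it read x about 4 mm higher than the top camera throughout, well inside the tolerances.

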